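# Set up the sampling station beside the mass spectrometer

## Robot

A 6-joint arm with a two-finger parallel gripper is mounted at the origin on a cart in front of the work surface, level with it; the furniture and walls round the work are solid. World frame = base frame: x ahead of the robot, y to its left, z up, the work surface at z = 0. Lengths are in m, angles in rad, forces in N, time in s.
With the tool pointing down it reaches from about 0.225 to 0.875 m from the base axis. Payload 3.4 kg.
Tool frame: the origin (TCP) lies at the very end of the fingers, on their centre line; the grasp point (between the pads) lies 19 mm behind it; z points along the fingers, y is the line along which they close (so a half turn about z gives the same grasp; the last joint's range is limited). The gripper opens to 85 mm and grips with 20 to 120 N. Pads are 22 mm wide; open, the fingers measure 114 mm over their backs; the gripper's body (76 mm by 85 mm) begins 54 mm behind the grasp point. The pads swing forward as they close: fully open they stand 13 mm farther back than shut.
Start: joints at [-1.371, 0.276, 1.505, -0, 1.361, -0.121], TCP at [0.181, -0.546, 0.231] pointing down, gripper open.
Joint ranges: [-2.89, 2.89], [-0.75, 2.08], [0.22, 2.7], [-1.18, 4.32], [0.11, 2.71], [-2.7, 2.7]. Speed limits (rad/s): [2.57, 2.57, 3.14, 3.14, 3.14, 3.14].

## Interface

Orientations are given as a unit quaternion [w, x, y, z].
In Python, from rig import get_state, optics, sign_off gives the robot as it stands.
- The arm moves only by the tool send_rows, never from a script. Its argument "increments" is a list of rows, each an object with "gripper": the gripper's target within -1 to 1 (shut at 1, half-way at 0, fully open at -1); "linear": the shift along the world's x, y, z in m, a list of three; "delta_rot": the turn, a rotation vector about the world's x, y, z in rad, a list of three. In form: [{"gripper": gripper, "linear": [dx, dy, dz], "delta_rot": [rx, ry, rz]}, ...]. A call has 1 to 8 rows; each row is the pose to reach, as a shift and turn from the pose commanded when the call began; what a row does not reach only later rows make up. A row lasts 1/10 s, in which the tool goes at most 50 mm and 8.59 degrees, less where a joint would pass 70% of its speed; a pose out of reach is approached as far as the arm can. A call with a gripper value outside its range is refused whole. The fingers move at their own pace and stop on an object; "newtons" is the grip in N (left out, the last holds). Time passes only in rows, so rows that repeat a pose let the fingers close. It gives the time, the measured TCP pose, the force, the opening and the grip force at its end, in the units of the state.
- get_state(): the state, without advancing time (a new reading comes with each control period).
- optics.get_image(name): name is "side" or "top" or "wrist"; returns a dict with "pixels" (480x640x3 uint8, blue, green, red), "K" (3x3 intrinsics, pixels), "rvec" (rotation vector, rad) and "tvec" (3), from world to camera coordinates, as OpenCV has them; the wrist camera has in their place "T_tool_cam" (4x4, takes a point from camera to tool coordinates, whose origin is the TCP and whose axes are the flange's). Camera axes: x right, y down, z forward; pixel columns grow to the right and rows downward; lengths in m; the calibration is good to about 2 mm. A picture is of the moment at which its call begins: read the wrist's pose just before it. There is no depth.
- sign_off(): hands the job in; it is judged then, once.
The state is a dict: "clock": time; "qpos": joint angles; "qd": joint speeds; "effort": joint torques, N m; "position": TCP position; "ee_rot": TCP orientation; "contact_force": force on the tool from outside, world axes, zero at the start; "moment": the same for the moment, N m; "width": finger opening in m; "gripper_force": force on a finger pad.
Only numpy, scipy, OpenCV 4.12 (cv2) and the standard library are available. Lean on these libraries where they do the work, as an engineer would, in place of code of your own. Each camera call takes 0.05 s, during which the arm holds its last target. There are 200 camera calls.

## Task

Set up the sampling station: stand the white bottle in the large blue coaster, the capped sample tube in the middle-sized green coaster and the small brown vial in the small orange coaster, each flat on the floor of its well, and lay the marker lengthwise in the yellow pen rest, either way round. Keep the bottle, tube and vial upright all the time, and leave the loose blue screw cap on the bench where it lies.

Things in the scene. Friction and masses are not known exactly. Their poses are not given: they have to be found in the camera images.
- white_bottle: loose white wide-neck bottle with a white cap, standing: body 61 mm across up to 68 mm high, cap 46 mm across, 82 mm high over all, 0.05 to 0.09 kg; origin at the centre of its underside, z up along its axis
- sample_tube: loose capped sample tube with cream contents and a blue screw cap, standing on its flat 28 mm foot: wall 29 mm across, cap 34 mm across from 102 mm up, 115 mm high, 0.03 to 0.055 kg; origin at the centre of its underside, z up along its axis
- brown_vial: loose small brown glass vial with a white cap, standing: body 21 mm across up to 38 mm high, cap 16 mm across, 47 mm high over all, 0.01 to 0.02 kg; origin at the centre of its underside, z up along its axis
- marker_middle (a point): the loose white marker pen with a black cap, lying on the bench: 135 mm long along its y axis, 17 mm wide, 16 mm high, 0.015 to 0.03 kg; this point is its middle, on its long axis, 8 mm above what it lies on; it may be rolled about its y axis
- coaster_large: fixed round blue coaster, the largest, made for the white bottle: well 80 mm across inside a 4 mm rim, 94 mm across over its foot flange, flat black floor 5 mm and rim 14 mm above the bench, a thin white circle on the floor as wide as the foot of the white bottle; origin at the centre of its underside, z up
- coaster_medium: fixed round green coaster, the middle-sized, made for the sample tube: well 48 mm across inside a 4 mm rim, 62 mm across over its foot flange, flat black floor 5 mm and rim 14 mm above the bench, a thin white circle on the floor as wide as the foot of the sample tube; origin at the centre of its underside, z up
- coaster_small: fixed round orange coaster, the smallest, made for the brown vial: well 39 mm across inside a 4 mm rim, 53 mm across over its foot flange, flat black floor 5 mm and rim 14 mm above the bench, a thin white circle on the floor as wide as the foot of the brown vial; origin at the centre of its underside, z up
- pen_rest: fixed yellow pen rest for the marker, 158 mm long along its y axis, 44 mm wide: floor 3 mm above the bench, trough 150 mm by 36 mm inside 4 mm walls that rise to 12 mm; the two long sides are open over the middle 86 mm so that fingers pass; origin at the centre of its underside, z up
- blue_cap: bystander: a loose blue screw cap lying on the bench among the things, 34 mm across, 14 mm high; origin at the centre of its underside. It stays where it is
Not all that is in view belongs to the job. Several things have the shape of the coaster_small; the one meant has the colours described above.

How it is judged:
At the end, for the whole second after the job is handed in: Bottle, tube and vial each stand in their own coaster (within 11.5 mm of its centre, foot on the well floor, tilt under 0.1 rad); the marker lies on the floor of the pen rest (middle within 13 mm across, 11 mm along, 0.2 rad of its length), and all stays so, at rest (horizontal distance between white_bottle and coaster_large below 0.0115 m and z of white_bottle in the frame of coaster_large between 0.002 and 0.009 m and angle between each of white_bottle, sample_tube, brown_vial's own z axis and vertical below 0.1 rad and horizontal distance between sample_tube and coaster_medium below 0.0115 m and z of sample_tube in the frame of coaster_medium between 0.002 and 0.009 m and horizontal distance between brown_vial and coaster_small below 0.0115 m and z of brown_vial in the frame of coaster_small between 0.002 and 0.009 m and x of marker_middle in the frame of pen_rest between -0.013 and 0.013 m and y of marker_middle in the frame of pen_rest between -0.011 and 0.011 m and z of marker_middle in the frame of pen_rest between 0.005 and 0.0145 m and angle between the y axis of marker_middle and the y axis of pen_rest, either way round below 0.2 rad and linear speed of each of white_bottle, sample_tube, brown_vial below 0.02 m/s and angular speed of each of white_bottle, sample_tube, brown_vial below 0.3 rad/s); the robot touches nothing.
It fails at once if the blue cap lying on the bench was shifted by more than 25 mm (distance of blue_cap from where it was at the start of the episode above 0.025 m).
It fails at once if the white bottle was tipped by more than about 35 degrees (angle between white_bottle's own z axis and vertical above 0.6 rad).
It fails at once if the sample tube was tipped by more than about 35 degrees (angle between sample_tube's own z axis and vertical above 0.6 rad).
It fails at once if the brown vial was tipped by more than about 35 degrees (angle between brown_vial's own z axis and vertical above 0.6 rad).
It also fails if it takes over 120 s, if anything falls off the work surface, if the arm or the gripper's body presses on something with over 40 N, if the wrist force passes 120 N, or if a joint passes its speed limit or range.

## Working session

There is one attempt and no reset: what is moved stays moved. The work goes in short steps, Python scripts to look and compute and a tool call to move; the robot and the scene stay as the last step left them, time stands still between calls to the robot, and variables do not carry over. Pictures are saved under pics/ and viewed, at most 14 in all, crops included, and the job is handed in when it is done.

Besides the shell and the picture viewer there is one more tool, called after "Call:" by a JSON object that holds its "fn" and its "kwargs". send_rows: Moves the arm, as the interface text tells. Its arguments: {"type":"object","properties":{"increments":{"type":"array"},"newtons":{"type":"number"}},"required":["increments"]}

```bash
mkdir -p pics
cat > h.py <<'E'
import numpy as np, cv2
from rig import get_state, optics, sign_off
from scipy.spatial.transform import Rotation as R
def grab(name, fn=None):
    s=get_state(); im=optics.get_image(name)
    p=np.array(im["pixels"]); K=np.array(im["K"],float)
    if name=="wrist":
        q=s["ee_rot"]; T=np.eye(4); T[:3,:3]=R.from_quat([q[1],q[2],q[3],q[0]]).as_matrix(); T[:3,3]=s["position"]
        M=T@np.array(im["T_tool_cam"])
    else:
        E=np.eye(4); E[:3,:3]=cv2.Rodrigues(np.array(im["rvec"],float))[0]; E[:3,3]=np.ravel(im["tvec"]); M=np.linalg.inv(E)
    if fn: cv2.imwrite("pics/"+fn,p)
    return p,K,M
def ray(K,M,uv,z):
    d=M[:3,:3]@np.linalg.inv(K)@np.array([uv[0],uv[1],1.0]); o=M[:3,3]
    return o+d*(z-o[2])/d[2]
def proj(K,M,X):
    c=np.linalg.inv(M)@np.append(X,1); u=K@c[:3]; return u[:2]/u[2]
E
python3 - <<'E'
from h import *
for n in("top","side","wrist"):
    p,K,M=grab(n,n+"0.png"); print(n,K[0,0],M.round(3).tolist())
print(get_state())
E
```

```text
top 501.50788404597427 [[0.018, -0.997, 0.074, 0.398], [-0.999, -0.021, -0.039, -0.056], [0.041, -0.074, -0.996, 0.968], [0.0, 0.0, 0.0, 1.0]]
side 585.1034672123936 [[-0.896, -0.256, 0.364, 0.045], [-0.445, 0.518, -0.731, 0.817], [-0.001, -0.816, -0.578, 0.748], [0.0, 0.0, 0.0, 1.0]]
wrist 407.4039938405134 [[0.315, -0.898, -0.309, 0.261], [-0.949, -0.298, -0.101, -0.517], [-0.001, 0.325, -0.946, 0.373], [0.0, 0.0, 0.0, 1.0]]
{'clock': 0.15, 'qpos': array([-1.37102534e+00,  2.76455910e-01,  1.50584161e+00, -1.45787592e-05,
        1.36070430e+00, -1.20992966e-01]), 'qd': array([ 5.73524792e-05, -2.63287801e-03, -4.56073218e-03, -2.07780183e-04,
        1.34148241e-03,  1.98329285e-04]), 'effort': array([ 1.68649316e-03, -4.17142045e+01, -2.46033382e+01, -2.64943828e-04,
        7.60027411e-03, -2.34100611e-06]), 'position': array([ 0.18120736, -0.54528345,  0.23063519]), 'ee_rot': array([-7.03755332e-04,  9.87165867e-01,  1.59696761e-01, -3.48681312e-05]), 'contact_force': array([ 0.04992472,  0.5045675 , -0.1410548 ]), 'moment': array([ 0.02068745, -0.04607567,  0.07070875]), 'gripper_force': 0.0, 'width': 0.08516156092131681}
```

View pics/top0.png

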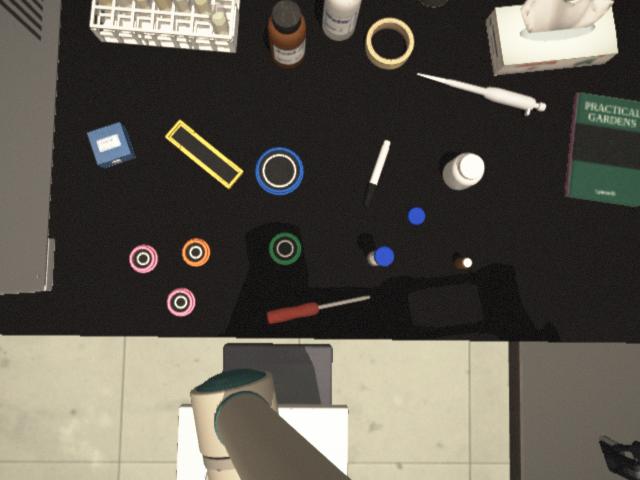

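View pics/side0.png

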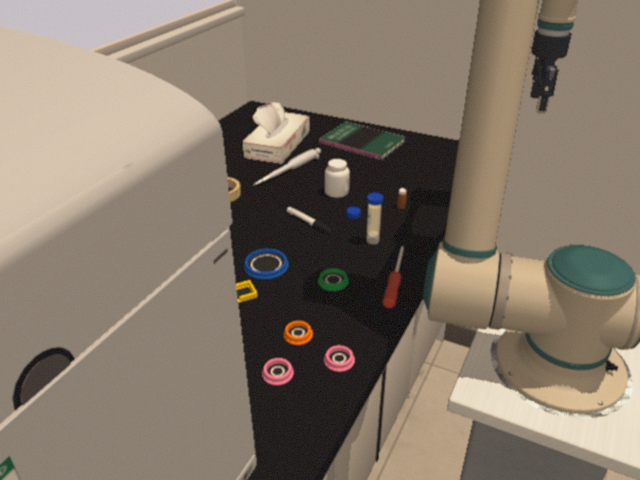

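```bash
cat > m.py <<'E'
from h import *
p,K,M=grab("top"); hsv=cv2.cvtColor(p,cv2.COLOR_BGR2HSV)
def blob(lo,hi,box,fill=True):
    m=cv2.inRange(hsv,lo,hi); k=np.zeros_like(m); x0,y0,x1,y1=box; k[y0:y1,x0:x1]=m[y0:y1,x0:x1]
    c=max(cv2.findContours(k,cv2.RETR_EXTERNAL,cv2.CHAIN_APPROX_NONE)[0],key=cv2.contourArea); return c
def cen(c): return cv2.minEnclosingCircle(c)
blue=((100,120,50),(130,255,255)); W=((0,0,150),(180,80,255))
for n,cr,box,z in [("coasterL",blue,(245,135,315,205),.010),("coasterM",((50,60,30),(90,255,255)),(260,225,310,275),.010),
  ("coasterS",((5,120,120),(20,255,255)),(175,232,220,275),.010),("cap",blue,(400,200,435,232),.014),("tubecap",blue,(370,240,400,272),.115),
  ("vialcap",W,(455,250,480,272),.047)]:
    c=blob(*cr,box); (u,v),r=cen(c); P=ray(K,M,(u,v),z); print(n,(round(u),round(v)),r,P.round(4))
# bottle cap: brightest upper circle
c=blob((0,0,215),(180,60,255),(440,145,490,195)); (u,v),r=cen(c); print("bottle",u,v,r,ray(K,M,(u,v),.082).round(4))
for n,cr,box,z in [("pen",((20,100,100),(35,255,255)),(160,115,250,195),.010)]:
    c=blob(*cr,box); b=cv2.boxPoints(cv2.minAreaRect(c)); X=np.array([ray(K,M,q,z) for q in b]); print(n,X.mean(0).round(4),X.round(3).tolist())
c=blob(W,W[1],(355,135,395,210)) if 0 else blob(*W,(355,135,395,210))
(a,b_),(w,h),t=cv2.minAreaRect(c); b=cv2.boxPoints(cv2.minAreaRect(c)); print("marker white",[ray(K,M,q,.008)[:2].round(4).tolist() for q in b])
k=p[130:215,355:400]; cv2.imwrite("pics/crop1.png",np.hstack([cv2.resize(p[120:290,340:490],None,fx=2.6,fy=2.6,interpolation=2),cv2.resize(p[120:290,130:260],None,fx=2.6,fy=2.6,interpolation=2)]))
E
python3 m.py
```

```text
coasterL (279, 171) 24.663360595703125 [ 0.5983 -0.0195  0.01  ]
coasterM (285, 248) 16.962411880493164 [ 0.4487 -0.0336  0.01  ]
coasterS (196, 252) 14.326648712158203 [0.4381 0.1345 0.01  ]
cap (416, 216) 9.469820976257324 [ 0.5165 -0.2852  0.014 ]
tubecap (384, 256) 10.381854057312012 [ 0.4334 -0.2059  0.115 ]
vialcap (467, 262) 4.670571327209473 [ 0.4273 -0.3731  0.047 ]
bottle 468.8953552246094 169.03488159179688 15.723372459411621 [ 0.5953 -0.3657  0.082 ]
pen [0.6275 0.1258 0.01  ] [[0.658, 0.204, 0.01], [0.697, 0.176, 0.01], [0.597, 0.048, 0.01], [0.559, 0.076, 0.01]]
marker white [[0.5815, -0.1953], [0.667, -0.2235], [0.6626, -0.2371], [0.5771, -0.2088]]
```

View pics/crop1.png

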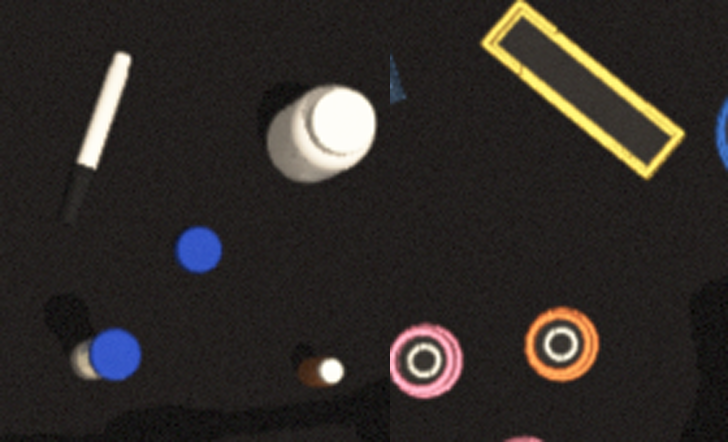

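Candidates for the small coaster are orange (196,252), pink (143,259) and pink (181,302), so I take the orange one. Candidates for the tube cap are (384,256), on top of the tube, and the loose cap at (416,216), which I leave alone. The white things are the bottle (465,170), marker (378,172), and the pipette (490,92) plus the rear bottle (340,15), which are not part of the job. The vial is at (467,262), and the brown bottle (288,35) is not part of the job. The crop confirms the choice. First I go above the vial.

Call:
{"fn": "send_rows", "kwargs": {"increments": [{"gripper":-1,"linear":[0.246,0.173,-0.05],"delta_rot":[0,0,0]},{"gripper":-1,"linear":[0.246,0.173,-0.05],"delta_rot":[0,0,0]},{"gripper":-1,"linear":[0.246,0.173,-0.05],"delta_rot":[0,0,0]},{"gripper":-1,"linear":[0.246,0.173,-0.05],"delta_rot":[0,0,0]},{"gripper":-1,"linear":[0.246,0.173,-0.05],"delta_rot":[0,0,0]},{"gripper":-1,"linear":[0.246,0.173,-0.05],"delta_rot":[0,0,0]},{"gripper":-1,"linear":[0.246,0.173,-0.05],"delta_rot":[0,0,0]},{"gripper":-1,"linear":[0.246,0.173,-0.05],"delta_rot":[0,0,0]}], "newtons": 30}}

```text
clock: 1.0
position: [0.4281, -0.3716, 0.1808]
ee_rot: [-0.0, 0.987, 0.161, -0.0]
contact_force: [-0.3, -0.1, -0.4]
width: 0.0856
gripper_force: 0.0
```

Run:
```python
from h import *
s=get_state(); p,K,M=grab("wrist","w1.png"); print(s["position"],s["qpos"],M.round(3).tolist())
hsv=cv2.cvtColor(p,cv2.COLOR_BGR2HSV)
m=cv2.inRange(hsv,(0,0,150),(180,80,255))
for c in cv2.findContours(m,0,1)[0]:
    if cv2.contourArea(c)>100: 
        (u,v),r=cv2.minEnclosingCircle(c); print(u,v,r,ray(K,M,(u,v),.047))
print(proj(K,M,[.4273,-.3731,.047]))
```

```text
[ 0.42806643 -0.37156118  0.18079656] [-8.37277499e-01  2.96862739e-01  1.60410373e+00 -5.15887827e-04
  1.24168164e+00  4.09581384e-01] [[0.318, -0.896, -0.309, 0.508], [-0.948, -0.3, -0.104, -0.343], [-0.0, 0.326, -0.945, 0.324], [0.0, 0.0, 0.0, 1.0]]
489.5 390.0 10.735555648803711 [ 0.33864922 -0.54803331  0.047     ]
147.0 390.0 10.295730590820312 [ 0.24920085 -0.28106903  0.047     ]
12.75 402.5 28.509965896606445 [ 0.20121656 -0.17750402  0.047     ]
275.8704528808594 405.0771789550781 99.78082275390625 [ 0.26825026 -0.38586536  0.047     ]
128.5 368.5 58.75807571411133 [ 0.26526125 -0.26301125  0.047     ]
322.05767822265625 224.99038696289062 12.165775299072266 [ 0.42906014 -0.37214434  0.047     ]
41.5 218.0 42.08631896972656 [ 0.37113118 -0.1830642   0.047     ]
89.5 149.0 35.64066696166992 [ 0.42990318 -0.20826455  0.047     ]
403.5 3.5 36.66752243041992 [ 0.57551197 -0.37401678  0.047     ]
[322.53815531 227.65070005]
```

View pics/w1.png

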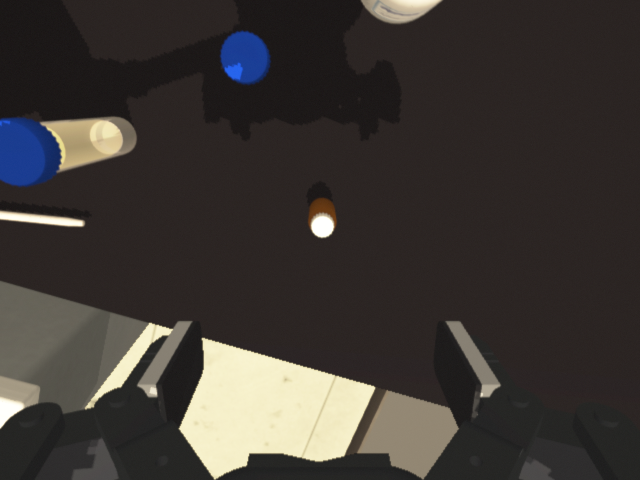

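The wrist view shows the vial at (322,225), the tube at left (30,150), the loose cap at (245,58) and the bottle at the top. The vial position agrees with the top view, so I descend and grip.

Call:
{"fn": "send_rows", "kwargs": {"increments": [{"gripper":-1,"linear":[0,-0.001,-0.05],"delta_rot":[0,0,0]},{"gripper":-1,"linear":[0,-0.001,-0.09],"delta_rot":[0,0,0]},{"gripper":-1,"linear":[0,-0.001,-0.12],"delta_rot":[0,0,0]},{"gripper":-0.3,"linear":[0,-0.001,-0.15],"delta_rot":[0,0,0]},{"gripper":-0.3,"linear":[0,-0.001,-0.168],"delta_rot":[0,0,0]},{"gripper":-0.3,"linear":[0,-0.001,-0.168],"delta_rot":[0,0,0]},{"gripper":-0.3,"linear":[0,-0.001,-0.168],"delta_rot":[0,0,0]}], "newtons": 25}}

```text
clock: 1.75
position: [0.4266, -0.3751, 0.0138]
ee_rot: [0.0, 0.987, 0.159, 0.0]
contact_force: [0.4, 0.0, 0.3]
width: 0.0557
gripper_force: 0.0
```

Call:
{"fn": "send_rows", "kwargs": {"increments": [{"gripper":0.2,"linear":[0,0,0],"delta_rot":[0,0,0]},{"gripper":0.5,"linear":[0,0,0],"delta_rot":[0,0,0]},{"gripper":1,"linear":[0,0,0],"delta_rot":[0,0,0]},{"gripper":1,"linear":[0,0,0],"delta_rot":[0,0,0]},{"gripper":1,"linear":[0,0,0],"delta_rot":[0,0,0]},{"gripper":1,"linear":[0,0,0],"delta_rot":[0,0,0]},{"gripper":1,"linear":[0,0,0],"delta_rot":[0,0,0]}]}}

```text
clock: 2.45
position: [0.4278, -0.3746, 0.0147]
ee_rot: [0.001, 0.987, 0.16, 0.0]
contact_force: [-1.4, -0.3, 6.8]
width: 0.02
gripper_force: 24.6
```

Run:
```python
from h import *
p,K,M=grab("wrist","w2.png"); s=get_state();print(s["position"],s["width"])
```

```text
[ 0.42783824 -0.37453594  0.0147549 ] 0.019948154181360273
```

View pics/w2.png

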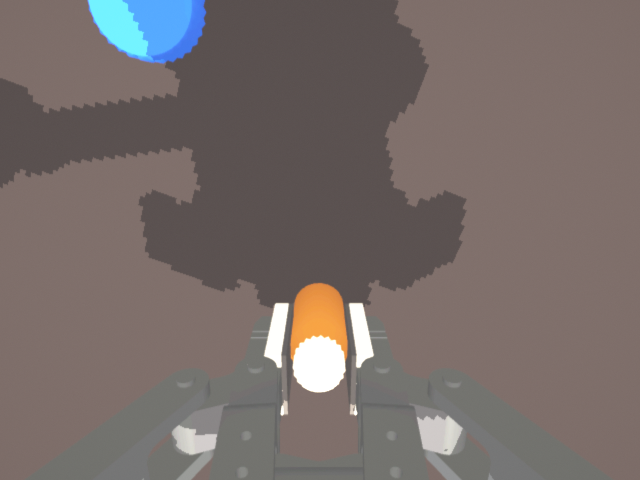

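The vial is held centred at (320,360). I lift it and carry it above the orange coaster.

Call:
{"fn": "send_rows", "kwargs": {"increments": [{"gripper":1,"linear":[0,0,0.03],"delta_rot":[0,0,0]},{"gripper":1,"linear":[0,0,0.07],"delta_rot":[0,0,0]},{"gripper":1,"linear":[0,0,0.115],"delta_rot":[0,0,0]},{"gripper":1,"linear":[0,0,0.16],"delta_rot":[0,0,0]},{"gripper":1,"linear":[0.002,0.04,0.16],"delta_rot":[0,0,0]},{"gripper":1,"linear":[0.004,0.09,0.16],"delta_rot":[0,0,0]},{"gripper":1,"linear":[0.006,0.14,0.16],"delta_rot":[0,0,0]},{"gripper":1,"linear":[0.008,0.19,0.16],"delta_rot":[0,0,0]}]}}

```text
clock: 3.3
position: [0.435, -0.182, 0.1736]
ee_rot: [0.0, 0.987, 0.159, 0.0]
contact_force: [0.9, 0.4, 0.5]
width: 0.0198
gripper_force: 24.8
```

Call:
{"fn": "send_rows", "kwargs": {"increments": [{"gripper":1,"linear":[0.003,0.05,0],"delta_rot":[0,0,0]},{"gripper":1,"linear":[0.003,0.1,0],"delta_rot":[0,0,0]},{"gripper":1,"linear":[0.003,0.15,0],"delta_rot":[0,0,0]},{"gripper":1,"linear":[0.003,0.2,0],"delta_rot":[0,0,0]},{"gripper":1,"linear":[0.003,0.25,0],"delta_rot":[0,0,0]},{"gripper":1,"linear":[0.003,0.29,-0.02],"delta_rot":[0,0,0]},{"gripper":1,"linear":[0.003,0.318,-0.05],"delta_rot":[0,0,0]},{"gripper":1,"linear":[0.003,0.318,-0.08],"delta_rot":[0,0,0]}]}}

```text
clock: 4.1
position: [0.4386, 0.1377, 0.0932]
ee_rot: [-0.001, 0.987, 0.162, 0.002]
contact_force: [0.8, -1.2, 0.3]
width: 0.0197
gripper_force: 24.8
```

Run:
```python
from h import *
s=get_state();p,K,M=grab("wrist","w3.png"); print(s["position"],s["width"],s["qpos"])
hsv=cv2.cvtColor(p,cv2.COLOR_BGR2HSV); m=cv2.inRange(hsv,(5,120,120),(20,255,255))
print(proj(K,M,[.438,.1345,.014]))
for c in cv2.findContours(m,0,1)[0]:
    if cv2.contourArea(c)>200: (a,b),wh,t=cv2.fitEllipse(c); print(a,b,wh,ray(K,M,(a,b),.010))
```

```text
[0.43861545 0.13771308 0.09323269] 0.01973980978285287 [1.51646982e-01 2.30614468e-01 1.95456269e+00 1.59024081e-03
 9.53191198e-01 1.39618917e+00]
[326.20687625 256.48584423]
318.8169860839844 334.7544250488281 (33.251766204833984, 34.67201232910156) [0.38459896 0.12106905 0.01      ]
321.3070983886719 244.45242309570312 (83.33619689941406, 86.07008361816406) [0.44282296 0.13912892 0.01      ]
```

View pics/w3.png

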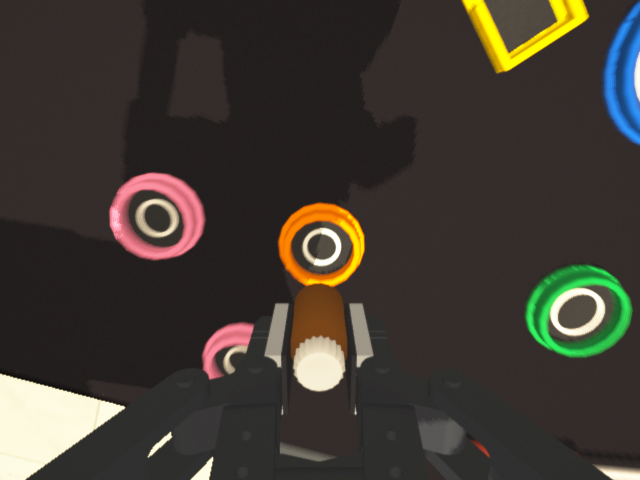

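```bash
cat > v.py <<'E'
from h import *
s=get_state();p,K,M=grab("wrist"); P=s["position"]; print(P)
hsv=cv2.cvtColor(p,cv2.COLOR_BGR2HSV); m=cv2.inRange(hsv,(5,120,120),(20,255,255))
c=max(cv2.findContours(m,0,1)[0],key=cv2.contourArea); (a,b),wh,t=cv2.fitEllipse(c); print("outer",a,b,ray(K,M,(a,b),.010))
m=cv2.inRange(hsv,(0,0,120),(180,90,255))
for c in cv2.findContours(m,0,1)[0]:
    if cv2.contourArea(c)>100:
        (a,b),wh,t=cv2.fitEllipse(c)
        if abs(a-322)<40 and b<280: print("ring",a,b,wh,ray(K,M,(a,b),.005))
        if abs(a-322)<40 and b>330: print("cap",a,b,wh,ray(K,M,(a,b),P[2]+.0325))
E
python3 v.py
```

```text
[0.43462456 0.13563867 0.08871584]
outer 320.0346984863281 240.67352294921875 [0.44146849 0.13881868 0.01      ]
cap 318.7451477050781 363.8429260253906 (51.44612503051758, 54.630245208740234) [0.43880927 0.13870038 0.12121584]
cap 361.157958984375 337.5311279296875 (15.459346771240234, 81.0740737915039) [0.452244   0.12927132 0.12121584]
ring 320.2075500488281 242.95042419433594 (38.96095657348633, 39.95718765258789) [0.43848902 0.1376915  0.005     ]
```

Call:
{"fn": "send_rows", "kwargs": {"increments": [{"gripper":1,"linear":[0,-0.001,-0.025],"delta_rot":[0,0,0]},{"gripper":1,"linear":[0,-0.001,-0.045],"delta_rot":[0,0,0]},{"gripper":1,"linear":[0,-0.001,-0.06],"delta_rot":[0,0,0]},{"gripper":1,"linear":[0,-0.001,-0.067],"delta_rot":[0,0,0]},{"gripper":1,"linear":[0,-0.001,-0.071],"delta_rot":[0,0,0]},{"gripper":1,"linear":[0,-0.001,-0.073],"delta_rot":[0,0,0]},{"gripper":1,"linear":[0,-0.001,-0.073],"delta_rot":[0,0,0]},{"gripper":1,"linear":[0,-0.001,-0.073],"delta_rot":[0,0,0]}]}}

```text
clock: 5.0
position: [0.4389, 0.1332, 0.021]
ee_rot: [0.0, 0.987, 0.16, 0.001]
contact_force: [-0.5, -0.1, 0.4]
width: 0.02
gripper_force: 24.8
```

Run:
```python
from h import *
p,K,M=grab("wrist","w4.png"); s=get_state();print(s["position"],s["width"],s["contact_force"])
q,K,M=grab("side"); u=proj(K,M,[.438,.135,.03]).astype(int); print(u)
c=cv2.resize(q[u[1]-40:u[1]+40,u[0]-40:u[0]+40],(480,480),interpolation=2)
cv2.imwrite("pics/c4.png",np.hstack([cv2.resize(p,(300,480)) if 0 else p[:,160:480],c]))
```

```text
[0.43878974 0.13324585 0.0209062 ] 0.019853773526409848 [-0.00272571  0.65259966 -0.43057699]
[298 322]
```

View pics/c4.png

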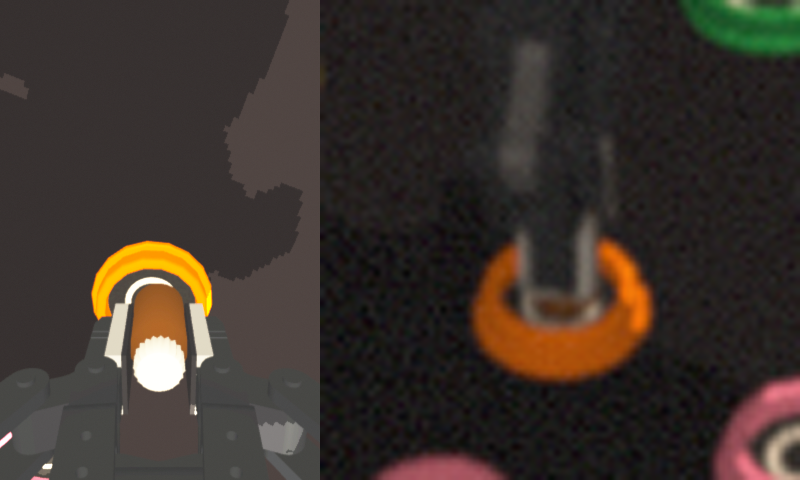

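The vial is inside the orange well, about 2 mm off centre. I lower it until it touches, then release a little.

Call:
{"fn": "send_rows", "kwargs": {"increments": [{"gripper":1,"linear":[0.001,0.001,-0.001],"delta_rot":[0,0,0]},{"gripper":1,"linear":[0.001,0.002,-0.002],"delta_rot":[0,0,0]},{"gripper":1,"linear":[0.001,0.002,-0.002],"delta_rot":[0,0,0]}]}}

```text
clock: 5.4
position: [0.4395, 0.1343, 0.0197]
ee_rot: [0.001, 0.987, 0.161, 0.0]
contact_force: [-2.8, -4.8, 13.7]
width: 0.0202
gripper_force: 25.9
```

Call:
{"fn": "send_rows", "kwargs": {"increments": [{"gripper":0.35,"linear":[0,0,0.001],"delta_rot":[0,0,0]},{"gripper":0.1,"linear":[0,0,0.001],"delta_rot":[0,0,0]},{"gripper":0.1,"linear":[0,0,0.001],"delta_rot":[0,0,0]},{"gripper":0.1,"linear":[0,0,0.02],"delta_rot":[0,0,0]},{"gripper":0.1,"linear":[0,0,0.06],"delta_rot":[0,0,0]},{"gripper":0,"linear":[0,0,0.11],"delta_rot":[0,0,0]},{"gripper":-1,"linear":[0,0,0.16],"delta_rot":[0,0,0]},{"gripper":-1,"linear":[0,0,0.16],"delta_rot":[0,0,0]}]}}

```text
clock: 6.2
position: [0.444, 0.1361, 0.1848]
ee_rot: [0.0, 0.987, 0.16, 0.007]
contact_force: [0.8, -0.3, 0.4]
width: 0.0701
gripper_force: 0.0
```

Run:
```python
from h import *
p,K,M=grab("wrist"); print(get_state()["position"])
q,K2,M2=grab("side"); u=proj(K2,M2,[.438,.135,.03]).astype(int); 
t,K3,M3=grab("top")
f=lambda q,u,s: cv2.resize(q[u[1]-s:u[1]+s,u[0]-s:u[0]+s],(400,400),interpolation=2)
w=proj(K,M,[.438,.1345,.014]).astype(int); print(w)
cv2.imwrite("pics/c5.png",np.hstack([f(p,w,70),f(q,u,35)]))
```

```text
[0.44176679 0.13569968 0.1816426 ]
[319 222]
```

View pics/c5.png

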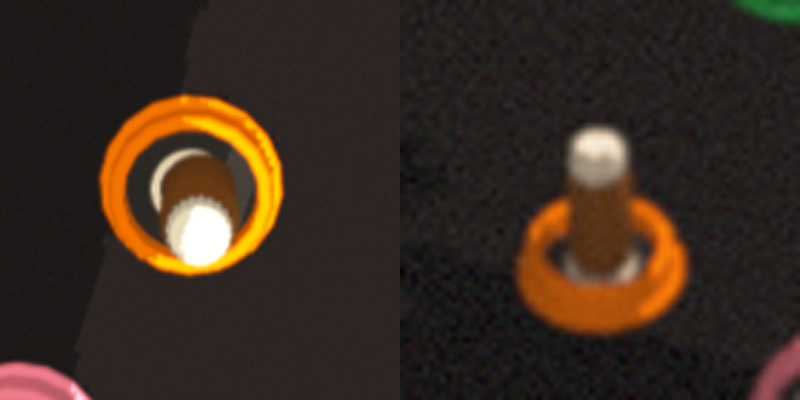

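The vial stands upright in the orange coaster, about 3–4 mm off the ring, which is fine. Next is the tube.

Call:
{"fn": "send_rows", "kwargs": {"increments": [{"gripper":-1,"linear":[-0.006,-0.342,0.03],"delta_rot":[0,0,0]},{"gripper":-1,"linear":[-0.006,-0.342,0.03],"delta_rot":[0,0,0]},{"gripper":-1,"linear":[-0.006,-0.342,0.03],"delta_rot":[0,0,0]},{"gripper":-1,"linear":[-0.006,-0.342,0.03],"delta_rot":[0,0,0]},{"gripper":-1,"linear":[-0.006,-0.342,0.03],"delta_rot":[0,0,0]},{"gripper":-1,"linear":[-0.006,-0.342,0.03],"delta_rot":[0,0,0]},{"gripper":-1,"linear":[-0.006,-0.342,0.03],"delta_rot":[0,0,0]},{"gripper":-1,"linear":[-0.006,-0.342,0.03],"delta_rot":[0,0,0]}]}}

```text
clock: 7.15
position: [0.4329, -0.2118, 0.2064]
ee_rot: [0.0, 0.988, 0.157, -0.001]
contact_force: [0.8, 0.1, -1.1]
width: 0.0852
gripper_force: 0.0
```

```bash
cat > t.py <<'E'
from h import *
optics.get_image("wrist")
s=get_state();p,K,M=grab("wrist","w6.png"); print(s["position"])
hsv=cv2.cvtColor(p,cv2.COLOR_BGR2HSV); m=cv2.inRange(hsv,(100,120,50),(130,255,255))
for c in cv2.findContours(m,0,1)[0]:
    if cv2.contourArea(c)>300: (u,v),r=cv2.minEnclosingCircle(c); print(u,v,r,cv2.fitEllipse(c),ray(K,M,(u,v),.115))
E
python3 t.py
```

```text
[ 0.43232048 -0.2087001   0.20606229]
315.2691345214844 238.0196990966797 28.878801345825195 ((315.1694030761719, 238.49417114257812), (55.42914962768555, 56.245140075683594), 88.35205841064453) [ 0.43612811 -0.20341844  0.115     ]
442.0 133.5 23.47881317138672 ((442.1855773925781, 133.91844177246094), (43.76652526855469, 46.08966064453125), 60.42437744140625) [ 0.51642171 -0.25149949  0.115     ]
```

View pics/w6.png

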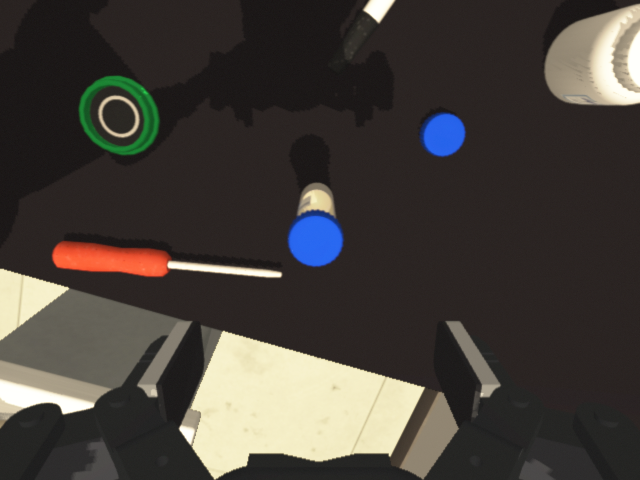

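The wrist view shows the tube cap at (315,238), the loose cap clear at (442,133) and the green coaster at (119,115). I grip the tube.

Call:
{"fn": "send_rows", "kwargs": {"increments": [{"gripper":-1,"linear":[0.002,0.0025,-0.04],"delta_rot":[0,0,0]},{"gripper":-1,"linear":[0.002,0.0025,-0.08],"delta_rot":[0,0,0]},{"gripper":-1,"linear":[0.002,0.0025,-0.12],"delta_rot":[0,0,0]},{"gripper":-1,"linear":[0.002,0.0025,-0.15],"delta_rot":[0,0,0]},{"gripper":-1,"linear":[0.002,0.0025,-0.15],"delta_rot":[0,0,0]},{"gripper":-0.2,"linear":[0.002,0.0025,-0.15],"delta_rot":[0,0,0]},{"gripper":0,"linear":[0.002,0.0025,-0.15],"delta_rot":[0,0,0]},{"gripper":0,"linear":[0.002,0.0025,-0.15],"delta_rot":[0,0,0]}]}}

```text
clock: 8.05
position: [0.4365, -0.2047, 0.0599]
ee_rot: [0.001, 0.987, 0.16, 0.001]
contact_force: [1.3, 0.2, -0.4]
width: 0.044
gripper_force: 0.0
```

Call:
{"fn": "send_rows", "kwargs": {"increments": [{"gripper":0.2,"linear":[0,0,0],"delta_rot":[0,0,0]},{"gripper":0.4,"linear":[0,0,0],"delta_rot":[0,0,0]},{"gripper":1,"linear":[0,0,0],"delta_rot":[0,0,0]},{"gripper":1,"linear":[0,0,0],"delta_rot":[0,0,0]},{"gripper":1,"linear":[0,0,0],"delta_rot":[0,0,0]},{"gripper":1,"linear":[0,0,0],"delta_rot":[0,0,0]}], "newtons": 35}}

```text
clock: 8.65
position: [0.4364, -0.2052, 0.0595]
ee_rot: [0.001, 0.987, 0.16, 0.001]
contact_force: [0.5, 0.2, 6.5]
width: 0.0288
gripper_force: 24.5
```

Run:
```python
from h import *
s=get_state();p,K,M=grab("wrist"); print(s["position"],s["width"])
P=s["position"]; hsv=cv2.cvtColor(p,cv2.COLOR_BGR2HSV); m=cv2.inRange(hsv,(100,120,50),(130,255,255))
for c in cv2.findContours(m,0,1)[0]:
    if cv2.contourArea(c)>1000: (u,v),r=cv2.minEnclosingCircle(c); print(u,v,r,ray(K,M,(u,v),.115))
```

```text
[ 0.43636673 -0.20521759  0.05953686] 0.02882033384765676
318.82855224609375 417.34625244140625 64.01879119873047 [ 0.43988014 -0.20218058  0.115     ]
533.0 170.0 42.544193267822266 [ 0.51676038 -0.225152    0.115     ]
```

Call:
{"fn": "send_rows", "kwargs": {"increments": [{"gripper":1,"linear":[0,0,0.015],"delta_rot":[0,0,0]},{"gripper":1,"linear":[0,0,0.04],"delta_rot":[0,0,0]},{"gripper":1,"linear":[0,0.02,0.06],"delta_rot":[0,0,0]},{"gripper":1,"linear":[0.003,0.06,0.06],"delta_rot":[0,0,0]},{"gripper":1,"linear":[0.006,0.1,0.06],"delta_rot":[0,0,0]},{"gripper":1,"linear":[0.01,0.14,0.06],"delta_rot":[0,0,0]},{"gripper":1,"linear":[0.013,0.168,0.06],"delta_rot":[0,0,0]},{"gripper":1,"linear":[0.013,0.17,0.06],"delta_rot":[0,0,0]}]}}

```text
clock: 9.5
position: [0.4476, -0.0314, 0.1182]
ee_rot: [-0.001, 0.987, 0.161, -0.0]
contact_force: [-0.6, -0.7, -0.7]
width: 0.029
gripper_force: 27.7
```

Run:
```python
from h import *
optics.get_image("top")
s=get_state();p,K,M=grab("wrist"); P=s["position"];print(P,s["width"],s["gripper_force"])
hsv=cv2.cvtColor(p,cv2.COLOR_BGR2HSV); m=cv2.inRange(hsv,(100,120,50),(130,255,255))
c=max([c for c in cv2.findContours(m,0,1)[0] if abs(c[:,0,0].mean()-320)<50],key=cv2.contourArea); (u,v),r=cv2.minEnclosingCircle(c); print("cap",u,v,r,ray(K,M,(u,v),P[2]+.056))
m=cv2.inRange(hsv,(50,80,30),(90,255,255))
c=max(cv2.findContours(m,0,1)[0],key=cv2.contourArea); (u,v),r=cv2.minEnclosingCircle(c); print("coast",u,v,r,cv2.boundingRect(c),ray(K,M,(u,v),.010), "expected",proj(K,M,[.4487,-.0336,.01]))
q,K2,M2=grab("side"); u=proj(K2,M2,[.4487,-.0336,.05]).astype(int)
cv2.imwrite("pics/c7.png",np.hstack([p[:,80:560],cv2.resize(q[u[1]-70:u[1]+70,u[0]-45:u[0]+45],(308,480),interpolation=2)]))
```

```text
[ 0.44777361 -0.0327718   0.11825837] 0.029133300591577725 27.713528773456346
cap 318.5 416.82098388671875 64.58470153808594 [ 0.45207697 -0.02954833  0.17425837]
coast 320.5863952636719 229.4640350341797 47.19210433959961 (274, 184, 94, 88) [ 0.45289789 -0.03076283  0.01      ] expected [322.66422627 236.63607073]
```

View pics/c7.png

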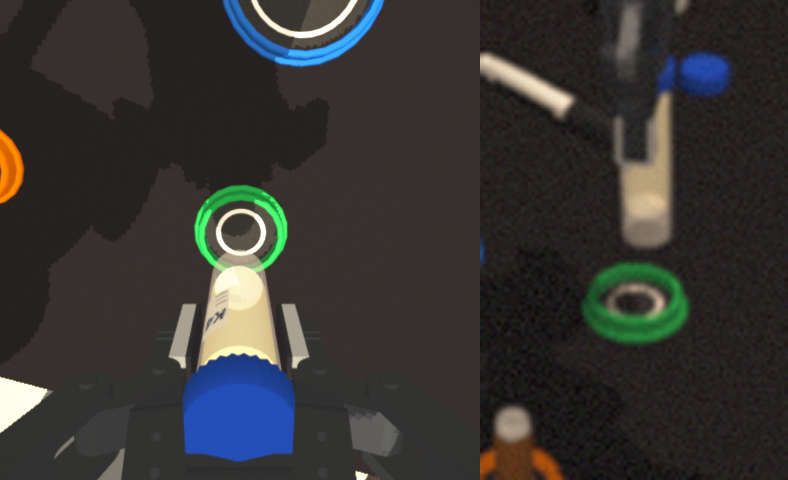

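Call:
{"fn": "send_rows", "kwargs": {"increments": [{"gripper":1,"linear":[0.002,0,-0.015],"delta_rot":[0,0,0]},{"gripper":1,"linear":[0.002,0,-0.03],"delta_rot":[0,0,0]},{"gripper":1,"linear":[0.002,0,-0.042],"delta_rot":[0,0,0]},{"gripper":1,"linear":[0.002,0,-0.05],"delta_rot":[0,0,0]},{"gripper":1,"linear":[0.002,0,-0.053],"delta_rot":[0,0,0]},{"gripper":1,"linear":[0.002,0,-0.054],"delta_rot":[0,0,0]},{"gripper":1,"linear":[0.002,0,-0.055],"delta_rot":[0,0,0]},{"gripper":1,"linear":[0.002,0,-0.055],"delta_rot":[0,0,0]}]}}

```text
clock: 10.45
position: [0.4519, -0.0351, 0.0648]
ee_rot: [0.001, 0.987, 0.159, 0.002]
contact_force: [-0.6, -0.1, 6.1]
width: 0.0291
gripper_force: 27.5
```

Run:
```python
from h import *
s=get_state();p,K,M=grab("wrist"); P=s["position"];print(P,s["width"],s["contact_force"])
q,K2,M2=grab("side"); u=proj(K2,M2,[.4487,-.0336,.03]).astype(int)
cv2.imwrite("pics/c8.png",np.hstack([p[:,80:560],cv2.resize(q[u[1]-70:u[1]+70,u[0]-45:u[0]+45],(308,480),interpolation=2)]))
```

```text
[ 0.45187385 -0.03514453  0.06478783] 0.02905246280776427 [-0.63553337 -0.13459369  6.10283578]
```

View pics/c8.png

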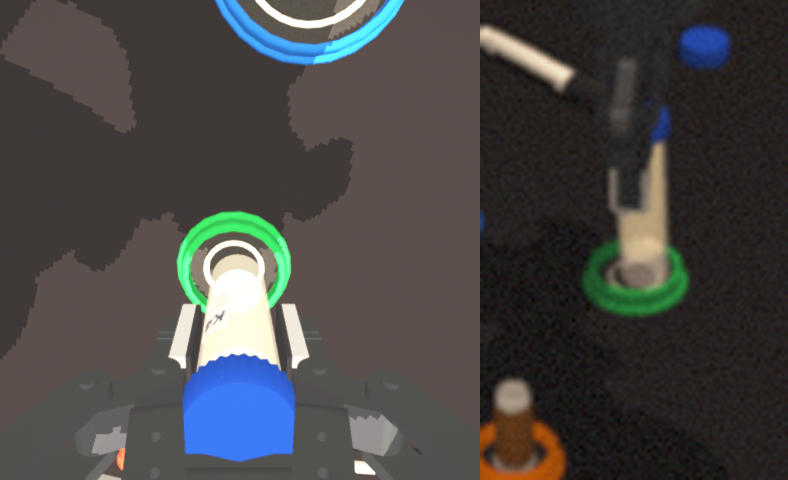

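The tube is on the green floor and close to the ring (foot ~(236,268), ring (233,267)). I release it.

Call:
{"fn": "send_rows", "kwargs": {"increments": [{"gripper":0.2,"linear":[0,0,0],"delta_rot":[0,0,0]},{"gripper":-0.2,"linear":[0,0,0],"delta_rot":[0,0,0]},{"gripper":-0.6,"linear":[0,0,0],"delta_rot":[0,0,0]},{"gripper":-0.6,"linear":[0,0,0],"delta_rot":[0,0,0]},{"gripper":-0.8,"linear":[0,0,0.04],"delta_rot":[0,0,0]},{"gripper":-1,"linear":[0,0,0.09],"delta_rot":[0,0,0]},{"gripper":-1,"linear":[0,0,0.14],"delta_rot":[0,0,0]},{"gripper":-1,"linear":[0,0,0.16],"delta_rot":[0,0,0]}]}}

```text
clock: 11.35
position: [0.4526, -0.0348, 0.2281]
ee_rot: [0.002, 0.987, 0.16, 0.004]
contact_force: [-0.0, -1.0, 0.2]
width: 0.0852
gripper_force: 0.0
```

Call:
{"fn": "send_rows", "kwargs": {"increments": [{"gripper":-1,"linear":[0.148,-0.335,0],"delta_rot":[0,0,-0.03]},{"gripper":-1,"linear":[0.148,-0.335,0],"delta_rot":[0,0,-0.03]},{"gripper":-1,"linear":[0.148,-0.335,0],"delta_rot":[0,0,-0.03]},{"gripper":-1,"linear":[0.148,-0.335,0],"delta_rot":[0,0,-0.03]},{"gripper":-1,"linear":[0.148,-0.335,0],"delta_rot":[0,0,-0.03]},{"gripper":-1,"linear":[0.148,-0.335,0],"delta_rot":[0,0,-0.03]},{"gripper":-1,"linear":[0.148,-0.335,0],"delta_rot":[0,0,-0.03]},{"gripper":-1,"linear":[0.148,-0.335,0],"delta_rot":[0,0,-0.03]}]}}

```text
clock: 12.15
position: [0.5994, -0.3744, 0.2215]
ee_rot: [0.001, 0.99, 0.143, -0.0]
contact_force: [-0.9, 0.9, 0.5]
width: 0.0854
gripper_force: 0.0
```

Run:
```python
from h import *
optics.get_image("top"); optics.get_image("top")
s=get_state();p,K,M=grab("wrist"); P=s["position"];print(P,s["qpos"])
t,K3,M3=grab("top")
print(proj(K3,M3,[.45,-.033,.115]))
u=proj(K3,M3,[.45,-.033,.05]).astype(int)
g=cv2.resize(t[u[1]-30:u[1]+30,u[0]-20:u[0]+20],(320,480),interpolation=2)
cv2.imwrite("pics/c9.png",np.hstack([p[:,160:],g]))
gray=cv2.medianBlur(cv2.cvtColor(p,cv2.COLOR_BGR2GRAY),5)
print("exp cap",proj(K,M,[.598,-.370,.082]))
c=cv2.HoughCircles(gray,cv2.HOUGH_GRADIENT,1.2,15,param1=120,param2=25,minRadius=25,maxRadius=80)
if c is not None:
    for u,v,r in c[0][:6]: print(u,v,r,ray(K,M,(u,v),.082).round(4),ray(K,M,(u,v),.068).round(4))
```

```text
[ 0.59864419 -0.372173    0.22133906] [-6.54527113e-01  4.80072450e-01  1.20854462e+00 -5.88647760e-04
  1.45408541e+00  6.28153299e-01]
[282.81795768 244.10740888]
exp cap [317.62252216 223.65436841]
317.40002 208.20001 39.16 [ 0.609  -0.3666  0.082 ] [ 0.6055 -0.3676  0.068 ]
319.80002 226.20001 38.32 [ 0.5966 -0.3721  0.082 ] [ 0.5925 -0.3733  0.068 ]
```

View pics/c9.png

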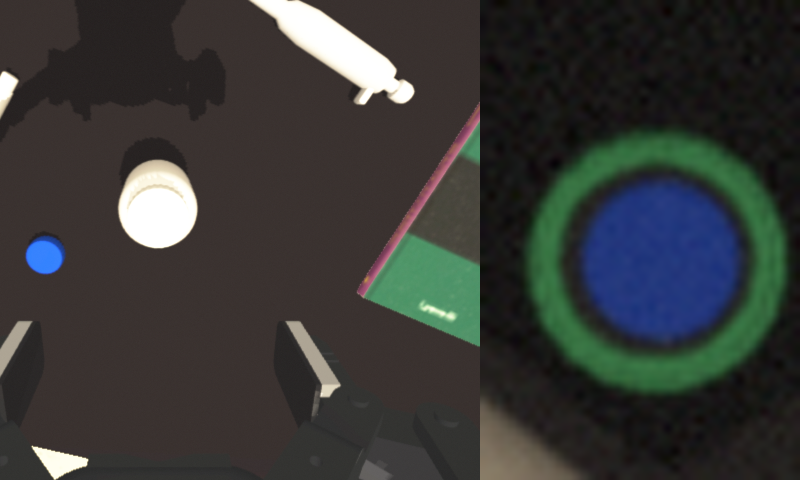

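The tube is centred in the green coaster. The bottle is at about (318,212) in the wrist image, near (0.602,-0.370). I grip it now.

Call:
{"fn": "send_rows", "kwargs": {"increments": [{"gripper":-1,"linear":[0.003,0.002,-0.05],"delta_rot":[0,0,0]},{"gripper":-1,"linear":[0.003,0.002,-0.09],"delta_rot":[0,0,0]},{"gripper":-1,"linear":[0.003,0.002,-0.12],"delta_rot":[0,0,0]},{"gripper":-1,"linear":[0.003,0.002,-0.15],"delta_rot":[0,0,0]},{"gripper":-1,"linear":[0.003,0.002,-0.18],"delta_rot":[0,0,0]},{"gripper":-1,"linear":[0.003,0.002,-0.198],"delta_rot":[0,0,0]},{"gripper":-1,"linear":[0.003,0.002,-0.198],"delta_rot":[0,0,0]}]}}

```text
clock: 13.05
position: [0.5989, -0.3638, 0.0228]
ee_rot: [-0.003, 0.989, 0.146, -0.002]
contact_force: [-0.4, 1.3, -1.8]
width: 0.0854
gripper_force: 0.0
```

Call:
{"fn": "send_rows", "kwargs": {"increments": [{"gripper":-0.7,"linear":[0,0,0],"delta_rot":[0,0,0]},{"gripper":-0.5,"linear":[0,0,0],"delta_rot":[0,0,0]},{"gripper":-0.3,"linear":[0,0,0],"delta_rot":[0,0,0]},{"gripper":1,"linear":[0,0,0],"delta_rot":[0,0,0]},{"gripper":1,"linear":[0,0,0],"delta_rot":[0,0,0]},{"gripper":1,"linear":[0,0,0],"delta_rot":[0,0,0]}], "newtons": 40}}

```text
clock: 13.65
position: [0.6026, -0.3678, 0.0281]
ee_rot: [0.001, 0.989, 0.145, 0.002]
contact_force: [-0.4, 0.3, 6.7]
width: 0.0582
gripper_force: 43.6
```

Call:
{"fn": "send_rows", "kwargs": {"increments": [{"gripper":1,"linear":[0,0,0.015],"delta_rot":[0,0,0]},{"gripper":1,"linear":[0,0.01,0.04],"delta_rot":[0,0,0]},{"gripper":1,"linear":[0,0.04,0.07],"delta_rot":[0,0,0]},{"gripper":1,"linear":[0,0.08,0.07],"delta_rot":[0,0,0]},{"gripper":1,"linear":[0,0.12,0.07],"delta_rot":[0,0,0]},{"gripper":1,"linear":[0,0.165,0.07],"delta_rot":[0,0,0]},{"gripper":1,"linear":[0,0.21,0.07],"delta_rot":[0,0,0]},{"gripper":1,"linear":[-0.002,0.255,0.07],"delta_rot":[0,0,0]}]}}

```text
clock: 14.45
position: [0.5995, -0.1108, 0.0967]
ee_rot: [0.0, 0.989, 0.145, 0.001]
contact_force: [0.7, 0.4, -0.5]
width: 0.058
gripper_force: 43.2
```

Call:
{"fn": "send_rows", "kwargs": {"increments": [{"gripper":1,"linear":[-0.002,0.04,0],"delta_rot":[0,0,0]},{"gripper":1,"linear":[-0.002,0.07,0],"delta_rot":[0,0,0]},{"gripper":1,"linear":[-0.002,0.09,0],"delta_rot":[0,0,0]},{"gripper":1,"linear":[-0.002,0.094,0],"delta_rot":[0,0,0]},{"gripper":1,"linear":[-0.002,0.094,0],"delta_rot":[0,0,0]},{"gripper":1,"linear":[-0.002,0.094,0],"delta_rot":[0,0,0]}]}}

```text
clock: 15.05
position: [0.5976, -0.0194, 0.0958]
ee_rot: [0.001, 0.989, 0.145, 0.0]
contact_force: [0.0, 0.1, -0.5]
width: 0.0581
gripper_force: 43.2
```

Run:
```python
from h import *
optics.get_image("top")
s=get_state();p,K,M=grab("wrist"); P=s["position"];print(P,s["width"],s["gripper_force"])
hsv=cv2.cvtColor(p,cv2.COLOR_BGR2HSV); m=cv2.inRange(hsv,(100,120,50),(130,255,255))
c=max(cv2.findContours(m,0,1)[0],key=cv2.contourArea); (u,v),r=cv2.minEnclosingCircle(c); print("coast",u,v,r,cv2.boundingRect(c),ray(K,M,(u,v),.010), "expected",proj(K,M,[.5983,-.0195,.01]))
q,K2,M2=grab("side"); u=proj(K2,M2,[.5983,-.0195,.06]).astype(int)
cv2.imwrite("pics/c10.png",np.hstack([p[:,80:560],cv2.resize(q[u[1]-70:u[1]+70,u[0]-45:u[0]+45],(308,480),interpolation=2)]))
```

```text
[ 0.5975403  -0.01964898  0.09561613] 0.05815785740553077 43.1572026014328
coast 318.2727355957031 236.0 77.37628173828125 (241, 162, 155, 116) [ 0.60528756 -0.01561301  0.01      ] expected [321.18130339 248.4136628 ]
```

View pics/c10.png

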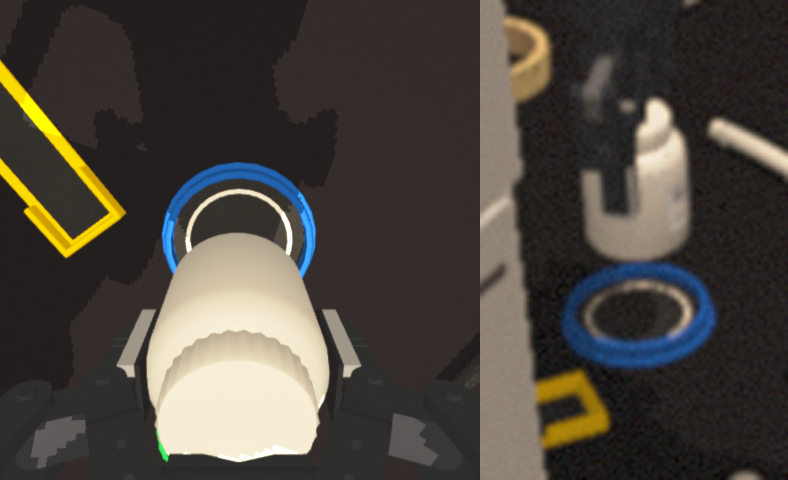

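Call:
{"fn": "send_rows", "kwargs": {"increments": [{"gripper":1,"linear":[0.004,0.002,-0.02],"delta_rot":[0,0,0]},{"gripper":1,"linear":[0.004,0.002,-0.04],"delta_rot":[0,0,0]},{"gripper":1,"linear":[0.004,0.002,-0.052],"delta_rot":[0,0,0]},{"gripper":1,"linear":[0.004,0.002,-0.059],"delta_rot":[0,0,0]},{"gripper":1,"linear":[0.004,0.002,-0.062],"delta_rot":[0,0,0]},{"gripper":1,"linear":[0.004,0.002,-0.064],"delta_rot":[0,0,0]},{"gripper":1,"linear":[0.004,0.002,-0.065],"delta_rot":[0,0,0]},{"gripper":1,"linear":[0.004,0.002,-0.065],"delta_rot":[0,0,0]}]}}

```text
clock: 16.0
position: [0.6008, -0.0167, 0.0331]
ee_rot: [0.0, 0.989, 0.145, -0.0]
contact_force: [-5.1, 0.2, 11.9]
width: 0.0578
gripper_force: 44.5
```

Run:
```python
from h import *
s=get_state();p,K,M=grab("wrist"); P=s["position"];print(P,s["width"],s["contact_force"])
q,K2,M2=grab("side"); u=proj(K2,M2,[.5983,-.0195,.03]).astype(int)
cv2.imwrite("pics/c11.png",np.hstack([p[:,80:560],cv2.resize(q[u[1]-70:u[1]+70,u[0]-45:u[0]+45],(308,480),interpolation=2)]))
```

```text
[ 0.60083279 -0.01668978  0.03305333] 0.057828497267327764 [-5.11879759  0.19495672 11.90371096]
```

View pics/c11.png

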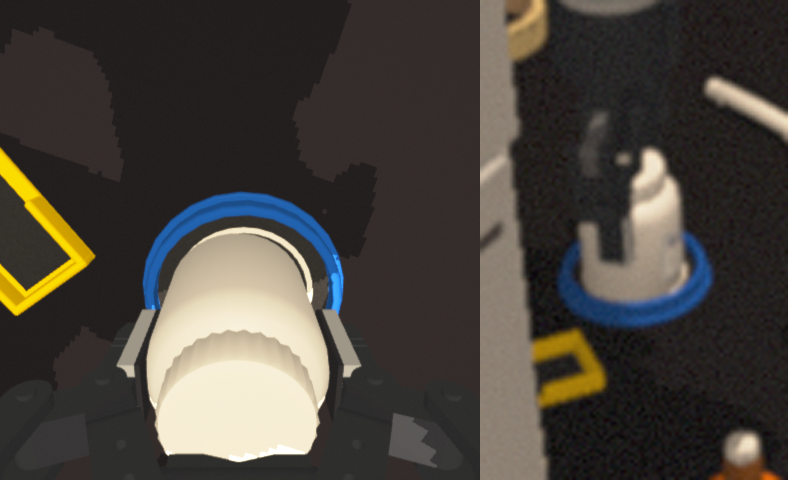

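All 14 picture views are used, so numeric measurement only from here. The bottle is down inside the blue rim with contact force, so I release it and go above the marker.

Call:
{"fn": "send_rows", "kwargs": {"increments": [{"gripper":-0.5,"linear":[0,0,0.001],"delta_rot":[0,0,0]},{"gripper":-0.8,"linear":[0,0,0.001],"delta_rot":[0,0,0]},{"gripper":-1,"linear":[0,0,0.001],"delta_rot":[0,0,0]},{"gripper":-1,"linear":[0,0,0.001],"delta_rot":[0,0,0]},{"gripper":-1,"linear":[0,0,0.03],"delta_rot":[0,0,0]},{"gripper":-1,"linear":[0,0,0.07],"delta_rot":[0,0,0]},{"gripper":-1,"linear":[0,0,0.12],"delta_rot":[0,0,0]},{"gripper":-1,"linear":[0,0,0.16],"delta_rot":[0,0,0]}]}}

```text
clock: 16.9
position: [0.6018, -0.0164, 0.1926]
ee_rot: [0.0, 0.989, 0.145, 0.001]
contact_force: [0.3, 0.1, -0.0]
width: 0.0855
gripper_force: 0.0
```

Call:
{"fn": "send_rows", "kwargs": {"increments": [{"gripper":-1,"linear":[0,-0.19,0],"delta_rot":[0,0,-0.61]},{"gripper":-1,"linear":[0,-0.19,0],"delta_rot":[0,0,-0.61]},{"gripper":-1,"linear":[0,-0.19,0],"delta_rot":[0,0,-0.61]},{"gripper":-1,"linear":[0,-0.19,0],"delta_rot":[0,0,-0.61]},{"gripper":-1,"linear":[0,-0.19,0],"delta_rot":[0,0,-0.61]},{"gripper":-1,"linear":[0,-0.19,0],"delta_rot":[0,0,-0.61]},{"gripper":-1,"linear":[0,-0.19,0],"delta_rot":[0,0,-0.61]},{"gripper":-1,"linear":[0,-0.19,0],"delta_rot":[0,0,-0.61]}]}}

```text
clock: 17.7
position: [0.6013, -0.2048, 0.1902]
ee_rot: [-0.0, 0.987, -0.158, -0.0]
contact_force: [0.8, 0.6, 0.2]
width: 0.0849
gripper_force: 0.0
```

```bash
cat > mk.py <<'E'
from h import *
optics.get_image("top")
s=get_state();p,K,M=grab("wrist"); P=s["position"];print(P,s["ee_rot"],s["qpos"])
hsv=cv2.cvtColor(p,cv2.COLOR_BGR2HSV); m=cv2.inRange(hsv,(0,0,150),(180,90,255))
for c in cv2.findContours(m,0,1)[0]:
    if cv2.contourArea(c)>300:
        r=cv2.minAreaRect(c); (u,v)=r[0]
        if v<330:
            b=cv2.boxPoints(r); print(np.round(r[0]),np.round(r[1]),[ray(K,M,q,.008)[:2].round(4).tolist() for q in b])
for n in("top",):
    p,K,M=grab("top"); hsv=cv2.cvtColor(p,cv2.COLOR_BGR2HSV); m=cv2.inRange(hsv,(0,0,150),(180,80,255))
    print("exp bottle cap",proj(K,M,[.5983,-.0195,.087]),"exp vial",proj(K,M,[.438,.1345,.052]))
    for c in cv2.findContours(m,0,1)[0]:
        (u,v),r=cv2.minEnclosingCircle(c)
        if cv2.contourArea(c)>40 and 180<u<400 and 130<v<270: print("top",u,v,r)
E
python3 mk.py
```

```text
[ 0.60138584 -0.2047997   0.19034506] [-1.38957197e-04  9.87471579e-01 -1.57796846e-01 -1.27112028e-04] [-4.37799759e-01  3.89753674e-01  1.43543533e+00  2.03582179e-04
  1.31672465e+00  1.44986367e+00]
[ 89. 294.] [ 85. 136.] [[0.5973, 0.0889], [0.6503, -0.035], [0.5856, -0.059], [0.5236, 0.0698]]
[322. 181.] [114.  19.] [[0.6661, -0.2201], [0.6615, -0.234], [0.5734, -0.206], [0.5784, -0.1909]]
exp bottle cap [277.53239311 161.63360241] exp vial [190.89278441 250.97746832]
top 191.5 250.5 4.301262855529785
top 277.593017578125 167.68605041503906 19.247182846069336
```

Call:
{"fn": "send_rows", "kwargs": {"increments": [{"gripper":-1,"linear":[-0.001,-0.002,-0.05],"delta_rot":[0,0,0]},{"gripper":-1,"linear":[-0.001,-0.002,-0.1],"delta_rot":[0,0,0]},{"gripper":-0.5,"linear":[-0.001,-0.002,-0.14],"delta_rot":[0,0,0]},{"gripper":-0.3,"linear":[-0.001,-0.002,-0.165],"delta_rot":[0,0,0]},{"gripper":-0.3,"linear":[-0.001,-0.002,-0.178],"delta_rot":[0,0,0]},{"gripper":-0.3,"linear":[-0.001,-0.002,-0.185],"delta_rot":[0,0,0]},{"gripper":-0.3,"linear":[-0.001,-0.002,-0.185],"delta_rot":[0,0,0]}]}}

```text
clock: 18.55
position: [0.6007, -0.2082, 0.0054]
ee_rot: [0.0, 0.987, -0.159, 0.0]
contact_force: [-0.4, -0.6, 0.5]
width: 0.0555
gripper_force: 0.0
```

Call:
{"fn": "send_rows", "kwargs": {"increments": [{"gripper":0.2,"linear":[0,0,0],"delta_rot":[0,0,0]},{"gripper":0.5,"linear":[0,0,0],"delta_rot":[0,0,0]},{"gripper":1,"linear":[0,0,0],"delta_rot":[0,0,0]},{"gripper":1,"linear":[0,0,0],"delta_rot":[0,0,0]},{"gripper":1,"linear":[0,0,0],"delta_rot":[0,0,0]},{"gripper":1,"linear":[0,0,0],"delta_rot":[0,0,0]}], "newtons": 30}}

```text
clock: 19.15
position: [0.6012, -0.2086, 0.0068]
ee_rot: [0.0, 0.987, -0.159, 0.001]
contact_force: [0.1, 0.2, 6.5]
width: 0.014
gripper_force: 29.6
```

Call:
{"fn": "send_rows", "kwargs": {"increments": [{"gripper":1,"linear":[0,0,0.04],"delta_rot":[0,0,0]},{"gripper":1,"linear":[0,0,0.09],"delta_rot":[0,0,0]},{"gripper":1,"linear":[0,0,0.14],"delta_rot":[0,0,0]},{"gripper":1,"linear":[0,0,0.18],"delta_rot":[0,0,0]},{"gripper":1,"linear":[0.005,0.04,0.18],"delta_rot":[0,0,0.13]},{"gripper":1,"linear":[0.01,0.08,0.18],"delta_rot":[0,0,0.27]},{"gripper":1,"linear":[0.015,0.12,0.18],"delta_rot":[0,0,0.41]},{"gripper":1,"linear":[0.018,0.16,0.18],"delta_rot":[0,0,0.55]}]}}

```text
clock: 19.95
position: [0.6183, -0.047, 0.1856]
ee_rot: [0.0, 0.993, 0.118, 0.0]
contact_force: [0.7, -0.2, -0.3]
width: 0.0138
gripper_force: 29.3
```

Call:
{"fn": "send_rows", "kwargs": {"increments": [{"gripper":1,"linear":[0.003,0.04,0],"delta_rot":[0,0,0.13]},{"gripper":1,"linear":[0.006,0.08,0],"delta_rot":[0,0,0.27]},{"gripper":1,"linear":[0.009,0.12,0],"delta_rot":[0,0,0.41]},{"gripper":1,"linear":[0.01,0.15,0],"delta_rot":[0,0,0.55]},{"gripper":1,"linear":[0.01,0.17,0],"delta_rot":[0,0,0.68]},{"gripper":1,"linear":[0.01,0.175,0],"delta_rot":[0,0,0.68]},{"gripper":1,"linear":[0.01,0.175,-0.04],"delta_rot":[0,0,0.68]},{"gripper":1,"linear":[0.01,0.175,-0.07],"delta_rot":[0,0,0.68]}]}}

```text
clock: 20.75
position: [0.6284, 0.126, 0.1148]
ee_rot: [0.001, 0.899, 0.439, 0.0]
contact_force: [0.7, -0.4, -0.9]
width: 0.0137
gripper_force: 29.3
```

```bash
cat > pr.py <<'E'
from h import *
optics.get_image("top"); optics.get_image("top")
s=get_state();p,K,M=grab("wrist","wpr.png"); P=s["position"];q=s["ee_rot"];print(P,s["width"],"yaw",2*np.arctan2(q[2],q[1]),s["qpos"][5])
hsv=cv2.cvtColor(p,cv2.COLOR_BGR2HSV); m=cv2.inRange(hsv,(20,100,100),(35,255,255))
cs=[c for c in cv2.findContours(m,0,1)[0] if cv2.contourArea(c)>50]; 
c=np.vstack(cs); r=cv2.minAreaRect(c); b=cv2.boxPoints(r)
print("rest px",r,[len(k) for k in cs]); X=np.array([ray(K,M,k,.008)[:2] for k in b]); print(X.round(4).tolist(),X.mean(0))
print("exp",proj(K,M,[.6275,.1258,.01]))
m=cv2.inRange(hsv,(0,0,140),(180,60,255)); 
for k in cv2.findContours(m,0,1)[0]:
    if cv2.contourArea(k)>200:
        r=cv2.minAreaRect(k); print("white",np.round(r[0]),np.round(r[1]),round(r[2]),cv2.boundingRect(k))
E
python3 pr.py
```

```text
[0.62469082 0.12528854 0.11090614] 0.014088777420027778 yaw 0.9077748891073001 0.7526326508737171
rest px ((264.660888671875, 280.31646728515625), (186.8267822265625, 403.5008544921875), 38.166561126708984) [38, 127, 947]
[[0.411, 0.1535], [0.6859, 0.2088], [0.7161, 0.1036], [0.4176, 0.0036]] [0.55766056 0.11736734]
exp [324.34777041 238.19420587]
white [ 80. 417.] [28. 31.] 45 (65, 403, 32, 30)
white [ 12. 424.] [44. 24.] 90 (0, 402, 25, 45)
white [412. 370.] [13. 39.] 90 (393, 364, 40, 14)
white [352. 334.] [63. 16.] 85 (342, 303, 21, 64)
white [285. 334.] [16. 63.] 5 (275, 303, 21, 64)
white [318. 271.] [232.  41.] 90 (298, 155, 42, 233)
```

Run:
```python
from h import *
s=get_state();p,K,M=grab("wrist"); P=s["position"]; print(P)
q=s["ee_rot"]; ya=2*np.arctan2(q[2],q[1]); ex=np.array([np.cos(ya),np.sin(ya)]); ey=np.array([-np.sin(ya),np.cos(ya)])
hsv=cv2.cvtColor(p,cv2.COLOR_BGR2HSV); m=cv2.inRange(hsv,(20,100,100),(35,255,255))
c=max(cv2.findContours(m,0,2)[0],key=cv2.contourArea); print(cv2.boundingRect(c))
c=max(cv2.findContours(m,0,1)[0],key=cv2.contourArea)[:,0]
X=np.array([ray(K,M,k,.010)[:2]-P[:2] for k in c]); a=X@ex; l=X@ey
print("along",a.min(),a.max(),"lateral",l.min(),l.max())
for lo in np.arange(-.08,.1,.02):
    k=(a>lo)&(a<lo+.02)
    if k.any(): print(round(lo,2),l[k].min().round(4),l[k].max().round(4),((l[k].min()+l[k].max())/2).round(4))
# marker silhouette: white part ends; dark cap nearer. far end of white
m=cv2.inRange(hsv,(0,0,140),(180,60,255)); c=max([k for k in cv2.findContours(m,0,1)[0] if abs(k[:,0,0].mean()-318)<15],key=cv2.contourArea)[:,0]
X=np.array([ray(K,M,k,P[2]+.003)[:2]-P[:2] for k in c]); print("marker white along",(X@ex).min(),(X@ex).max(),"lat",np.percentile(X@ey,[5,95]))
top=c[c[:,1]<175]; bot=c[c[:,1]>330]; print(top.mean(0),bot.mean(0))
```

```text
[0.6266933  0.12550508 0.11347793]
(283, 103, 79, 201)
along -0.04468031318114385 0.08334015266942664 lateral -0.023116112180070425 0.022077973486121873
-0.06 -0.0231 0.0221 -0.0005
-0.04 -0.0223 0.022 -0.0002
-0.02 -0.0224 0.0218 -0.0003
0.0 -0.0225 0.0215 -0.0005
0.02 -0.0224 0.0214 -0.0005
0.04 -0.0231 0.022 -0.0005
0.06 -0.0231 0.022 -0.0005
0.08 -0.023 0.0218 -0.0006
marker white along -0.027205687871174472 0.06770424166593733 lat [-0.00623866  0.008312  ]
[317.8115942  160.75362319] [318.7443609  362.90225564]
```

Call:
{"fn": "send_rows", "kwargs": {"increments": [{"gripper":1,"linear":[0.002,0.002,-0.03],"delta_rot":[0,0,0]},{"gripper":1,"linear":[0.002,0.002,-0.06],"delta_rot":[0,0,0]},{"gripper":1,"linear":[0.002,0.002,-0.08],"delta_rot":[0,0,0]},{"gripper":1,"linear":[0.002,0.002,-0.093],"delta_rot":[0,0,0]},{"gripper":1,"linear":[0.002,0.002,-0.1],"delta_rot":[0,0,0]},{"gripper":1,"linear":[0.002,0.002,-0.104],"delta_rot":[0,0,0]},{"gripper":1,"linear":[0.002,0.002,-0.106],"delta_rot":[0,0,0]},{"gripper":1,"linear":[0.002,0.002,-0.106],"delta_rot":[0,0,0]}]}}

```text
clock: 21.75
position: [0.631, 0.1287, 0.0101]
ee_rot: [0.0, 0.898, 0.44, 0.001]
contact_force: [-0.6, -1.1, 0.0]
width: 0.0136
gripper_force: 29.3
```

No contact yet, so I lower another 1–2 mm.

Call:
{"fn": "send_rows", "kwargs": {"increments": [{"gripper":1,"linear":[0,0,-0.001],"delta_rot":[0,0,0]},{"gripper":1,"linear":[0,0,-0.0015],"delta_rot":[0,0,0]},{"gripper":1,"linear":[0,0,-0.0015],"delta_rot":[0,0,0]}]}}

```text
clock: 22.05
position: [0.6311, 0.1288, 0.0099]
ee_rot: [0.001, 0.898, 0.44, 0.001]
contact_force: [-1.5, -0.3, 6.2]
width: 0.0138
gripper_force: 30.4
```

Call:
{"fn": "send_rows", "kwargs": {"increments": [{"gripper":0.5,"linear":[0,0,0],"delta_rot":[0,0,0]},{"gripper":0.3,"linear":[0,0,0.001],"delta_rot":[0,0,0]},{"gripper":0.2,"linear":[0,0,0.001],"delta_rot":[0,0,0]},{"gripper":0.2,"linear":[0,0,0.001],"delta_rot":[0,0,0]},{"gripper":0.2,"linear":[0,0,0.03],"delta_rot":[0,0,0]},{"gripper":0,"linear":[0,0,0.08],"delta_rot":[0,0,0]},{"gripper":0,"linear":[0,0,0.13],"delta_rot":[0,0,0]},{"gripper":0,"linear":[0,0,0.17],"delta_rot":[0,0,0]}]}}

```text
clock: 22.85
position: [0.6308, 0.1288, 0.1806]
ee_rot: [0.0, 0.898, 0.44, 0.001]
contact_force: [1.5, -0.7, -0.5]
width: 0.0428
gripper_force: 0.0
```

Run:
```python
from h import *
optics.get_image("top"); optics.get_image("top")
s=get_state();p,K,M=grab("wrist"); P=s["position"]; print(P)
q=s["ee_rot"]; ya=2*np.arctan2(q[2],q[1]); ex=np.array([np.cos(ya),np.sin(ya)]); ey=np.array([-np.sin(ya),np.cos(ya)])
hsv=cv2.cvtColor(p,cv2.COLOR_BGR2HSV); m=cv2.inRange(hsv,(20,100,100),(35,255,255))
def rep(n,c,z):
    X=np.array([ray(K,M,k,z)[:2]-P[:2] for k in c]); a=X@ex; l=X@ey
    print(n,"along",a.min().round(4),a.max().round(4),"lat",l.min().round(4),l.max().round(4))
    b=cv2.minAreaRect((np.c_[a,l]*1e4).astype(np.int32)); print("  rect mm",np.array(b[0])/10,np.array(b[1])/10,b[2])
c=np.vstack([k for k in cv2.findContours(m,0,1)[0] if cv2.contourArea(k)>30 and k[:,0,1].mean()<340])[:,0]; rep("rest",c,.010)
m=cv2.inRange(hsv,(0,0,140),(180,60,255))
for k in cv2.findContours(m,0,1)[0]:
    if cv2.contourArea(k)>300 and abs(k[:,0,0].mean()-320)<60: rep("white",k[:,0],.011)
t,K,M=grab("top"); g=cv2.medianBlur(cv2.cvtColor(t,cv2.COLOR_BGR2GRAY),3)[135:205,240:320]
c=cv2.HoughCircles(cv2.resize(g,None,fx=4,fy=4,interpolation=2),cv2.HOUGH_GRADIENT,1.2,8,param1=100,param2=20,minRadius=44,maxRadius=110)
if c is not None:
    for u,v,r in c[0][:6]: print("top circ",u/4+240,v/4+135,r/4)
for z,r in((.087,.023),(.073,.0305),(.014,.044)): a=proj(K,M,[.5983,-.0195,z]); print(z,a,proj(K,M,[.5983,-.0195-r,z])[0]-a[0])
```

```text
[0.63433385 0.12913055 0.1850864 ]
rest along -0.0847 0.0751 lat -0.0187 0.0273
  rect mm [-4.7786377   4.34820099] [ 45.71732483 159.60614014] 89.91561889648438
white along -0.2447 -0.2196 lat 0.0306 0.0633
  rect mm [-232.04216309   46.83876648] [32.56968689 24.8606308 ] 89.27782440185547
white along -0.2295 -0.1051 lat -0.0715 -0.0301
  rect mm [-169.49848633  -48.30824585] [126.26123047  29.0550415 ] 13.311538696289062
white along -0.0278 0.0642 lat -0.0035 0.0113
  rect mm [18.25055237  3.90119171] [91.91401367 14.73522034] 0.09094560146331787
top circ 279.45 171.45 23.810001
top circ 277.05 164.85 16.310001
top circ 276.15 168.15 18.95
top circ 280.65 167.25 19.94
top circ 278.25 169.05 21.650002
top circ 281.25 170.25 18.62
0.087 [277.53239311 161.63360241] 12.95810161881792
0.073 [277.81422434 163.38484531] 16.91306073432105
0.014 [278.91230333 170.20808845] 22.89811791901866
```

Marker offset is 1.5 mm along and under 1 mm across. The bottle is about 2 mm from the coaster centre. I hand in.

```bash
python3 -c "
from rig import sign_off; print(sign_off())"
```

```text
the job is handed in; nothing more can be done
None
```

I placed the bottle, tube and vial in their coasters and laid the marker in the pen rest, then handed the job in after about 23 s of robot time. The last measurements put every placement within tolerance, but the hand-in returned no verdict; no move came near the loose blue cap.

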